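# Find the loaded cassette by its weight and slide it home in the reader

### The arm

A 7-joint arm with a two-finger parallel gripper is mounted at the origin on the work surface. World frame = base frame: x ahead of the robot, y to its left, z up, the work surface at z = 0. Lengths are in mm, angles in rad, forces in N, time in s.
With the tool pointing down it reaches from about 400 to 875 mm from the base axis. Payload 4.4 kg.
Tool frame: the origin (TCP) lies on the centre line of the jaws, within the pads' length; the fingertips stand 14 mm ahead of it and the grasp point (between the pads) lies 5 mm behind it (tips_ahead is the distance from the TCP to the fingertips, in mm); z points along the fingers, y is the line along which they close (so a half turn about z gives the same grasp; the last joint's range is limited). The gripper opens to 85 mm and grips with 20 to 120 N. Pads are 22 mm wide; open, the fingers measure 114 mm over their backs; the gripper's body (76 mm by 85 mm) begins 54 mm behind the grasp point. The pads swing forward as they close: fully open they stand 13 mm farther back than shut.
Start: joints at [-1.255, 0.628, 0.038, 1.517, -0.027, 0.996, -0.02], TCP at [242.163, 603.22, 245.313] pointing down, gripper open.
Joint ranges: [-3.06, 3.06], [-0.37, 2.12], [-1.25, 1.32], [0.18, 2.47], [-1.1, 4.24], [0.23, 1.98], [-2.94, 2.94]. Speed limits (rad/s): [2.57, 2.57, 3.14, 3.14, 3.14, 3.14, 3.14].

### API

Orientations are given as [roll, pitch, yaw] about the fixed x, y, z axes, in that order (R = Rz(yaw) Ry(pitch) Rx(roll)).
In Python, from cell import * gives the robot as it stands.
- The arm moves only by the tool move_arm, never from a script. Its argument "rows" is text: rows parted by semicolons, each of 7 numbers parted by spaces: the shift along the tool's x, y, z scaled (see below), then the turn, a rotation vector about the tool's x, y, z scaled (see below), then the closure, from -1 (fully open) to 1 (shut). A call has 1 to 12 rows; each row is the pose to reach, as a shift and turn from the pose commanded when the call began, along the tool's axes at that moment; what a row does not reach only later rows make up. The controller multiplies each number of a shift by 0.3 m and each number of a turn by pi/2 rad. A row lasts 1/12 s, in which the tool goes at most 41.7 mm and 7.16 degrees, less where a joint would pass 70% of its speed; a pose out of reach is approached as far as the arm can. A call with a number of a shift or a turn outside -1 to 1 is refused whole. A call with a gripper value outside its range is refused whole. The fingers move at their own pace and stop on an object; the grip force is fixed at half the most. Time passes only in rows, so rows that repeat a pose let the fingers close. It gives the time, the measured TCP pose, the force, the opening and the grip force at its end, in the units of the state.
- read_state(): the state, without advancing time (a new reading comes with each control period).
- get_image(name): name is "side" or "top" or "wrist"; returns a dict with "img" (384x512x3 uint8, red, green, blue), "vfov" (degrees; the focal length in pixels is half the picture's height over the tangent of half this angle, whatever the lens; pixels are square), "cx", "cy" (the principal point, pixels), "extrinsics" (4x4, takes a point from camera to world coordinates); the wrist camera has in their place "T_tool_cam" (4x4, takes a point from camera to tool coordinates, whose origin is the TCP and whose axes are the flange's). Camera axes: x right, y up, looking along -z (the intrinsics and any distortion apply to the point x, -y, -z); pixel columns grow to the right and rows downward; lengths in mm; the calibration is good to about 2 mm. A picture is of the moment at which its call begins: read the wrist's pose just before it. There is no depth.
- finish_job(): hands the job in; it is judged then, once.
The state is a dict: "clock": time; "qpos": joint angles; "qd": joint speeds; "tau": joint torques, N m; "eef_pos": TCP position; "tool_rot": TCP orientation; "force": force on the tool from outside, world axes, zero at the start; "torque": the same for the moment, N m; "width": finger opening in mm; "gripper_force": force on a finger pad.
Only numpy, scipy, OpenCV 4.12 (cv2) and the standard library are available. Lean on these libraries where they do the work, as an engineer would, in place of code of your own. Each camera call takes 0.05 s, during which the arm holds its last target. There are 200 camera calls.

### The job

The two closed cassettes look alike, but the one that holds a steel reference weight feels clearly heavier. Set that one down flat on the reader's open loading channel, yellow tab end outward, and let go of it, then take it again by the tab (or push it from the tab end) and slide it under the hood until it stops, fully home. Leave the light cassette lying flat on the bench, lid up and off the reader, and leave the jar, beaker and spatula standing or lying where they are.

Things in the scene. Friction and masses are not known exactly. Their poses are not given: they have to be found in the camera images.
- cassette_a: closed white box, blue lid, one of two alike: 150 (x) x 56 (y) x 40 mm (z); origin at the centre of its underside, z up; yellow grip tab near its rear (-x) end. One holds a steel weight and weighs 470 to 550 g, the other a foam blank, 180 g in all; which is which changes and cannot be seen, only felt. Starts flat on the bench, tab end roughly to +y
- cassette_b: closed white box, blue lid, one of two alike: 150 (x) x 56 (y) x 40 mm (z); origin at the centre of its underside, z up; yellow grip tab near its rear (-x) end. One holds a steel weight and weighs 470 to 550 g, the other a foam blank, 180 g in all; which is which changes and cannot be seen, only felt. Starts flat on the bench, tab end roughly to +y
- cassette_a_tab (a point): middle of the cassette's yellow upright grip tab, at x = -58 mm, y = 0, z = 62 mm of the cassette. The tab is 30 mm long in the cassette's x, 12 mm thick in y and reaches from the lid (40 mm) to 76 mm above the underside
- cassette_b_tab (a point): middle of the cassette's yellow upright grip tab, at x = -58 mm, y = 0, z = 62 mm of the cassette. The tab is 30 mm long in the cassette's x, 12 mm thick in y and reaches from the lid (40 mm) to 76 mm above the underside
- dock: fixed cream reader. Origin on the bench under the middle of its hood's front edge; x runs along the channel into the hood (roughly world -y), z up. Hood: x = 0 to 125 mm, 110 mm wide, top 64 mm above the bench; behind it a display block 105 mm high to x = 205 mm. The tunnel under the hood is 62 mm wide, 46 mm high, with a hidden rigid stop at x = 106 mm
- dock_apron (a point): a good place to set a cassette down: on the floor of the open channel before the hood, at dock x = -88 mm, 10 mm above the bench; the cassette's x along the dock's x. The channel starts at x = -175 mm; its blue rails stand 8 mm above the floor, 80 mm apart, and narrow from x = -35 mm to the tunnel
- dock_home (a point): where the origin of a cassette lies when home on the stop: dock x = 31 mm, 10 mm above the bench. The tab then stands wholly outside, its front 12 mm before the hood (it cannot pass under the hood, so the plain end goes in first). Sliding takes about 1 to 5 N
- jar: bystander: white jar with blue cap, 64 mm across, 110 mm high, origin at the centre of its underside
- beaker: bystander: glass beaker, 70 mm across, 90 mm high, origin at the centre of its underside
- spatula: bystander: spatula lying on the bench, 170 mm long along its x, origin at its middle
Mind the look-alikes: they are no part of the job. Leave any green or orange look-alike of the cassette_a alone.

How it is judged (in metres and radians):
On the way:
1. the loaded cassette lies flat on the reader's channel, let go, not yet home (its origin at least 15 mm short of the hood's front edge) (((x of cassette_a in the frame of dock between -0.16 and -0.015 m and y of cassette_a in the frame of dock between -0.03 and 0.03 m and angle between the x axis of cassette_a and the x axis of dock, either way round below 0.35 rad and angle between cassette_a's own z axis and vertical below 0.06 rad and contact force between cassette_a and dock above 3.2 N and contact force between the fingers and cassette_a below 0.1 N and linear speed of cassette_a below 0.02 m/s) or (x of cassette_b in the frame of dock between -0.16 and -0.015 m and y of cassette_b in the frame of dock between -0.03 and 0.03 m and angle between the x axis of cassette_b and the x axis of dock, either way round below 0.35 rad and angle between cassette_b's own z axis and vertical below 0.06 rad and contact force between cassette_b and dock above 3.2 N and contact force between the fingers and cassette_b below 0.1 N and linear speed of cassette_b below 0.02 m/s))), for 0.2 s.
At the end, for the whole second after the job is handed in: The loaded cassette is home on the stop (within 5 mm), lying flat and straight in the tunnel (within 4 degrees), its full weight on the reader, released and at rest; the light one lies flat, lid up, at rest on the bench, not touching the reader (((x of cassette_a in the frame of dock between 0.026 and 0.036 m and y of cassette_a in the frame of dock between -0.006 and 0.006 m and angle between the x axis of cassette_a and the x axis of dock, either way round below 0.07 rad and angle between each of cassette_a, cassette_b's own z axis and vertical below 0.06 rad and contact force between cassette_a and dock above 3.2 N and contact force between the fingers and cassette_a below 0.1 N and linear speed of each of cassette_a, cassette_b below 0.02 m/s and height (world z) of cassette_b below 0.004 m and contact force between cassette_b and dock below 0.1 N) or (x of cassette_b in the frame of dock between 0.026 and 0.036 m and y of cassette_b in the frame of dock between -0.006 and 0.006 m and angle between the x axis of cassette_b and the x axis of dock, either way round below 0.07 rad and angle between each of cassette_b, cassette_a's own z axis and vertical below 0.06 rad and contact force between cassette_b and dock above 3.2 N and contact force between the fingers and cassette_b below 0.1 N and linear speed of each of cassette_b, cassette_a below 0.02 m/s and height (world z) of cassette_a below 0.004 m and contact force between cassette_a and dock below 0.1 N))).
It fails at once if the jar is shifted by more than 40 mm (distance of jar from where it was at the start of the episode above 0.04 m).
It fails at once if the beaker is shifted by more than 40 mm (distance of beaker from where it was at the start of the episode above 0.04 m).
It fails at once if the spatula is shifted by more than 40 mm (distance of spatula from where it was at the start of the episode above 0.04 m).
It fails at once if the jar is tipped over (angle between jar's own z axis and vertical above 0.6 rad).
It fails at once if the beaker is tipped over (angle between beaker's own z axis and vertical above 0.6 rad).
It also fails if it takes over 64 s, if anything falls off the work surface, if the arm or the gripper's body presses on something with over 40 N, if the wrist force passes 120 N, or if a joint passes its speed limit or range.

## Working session

There is one attempt and no reset: what is moved stays moved. The work goes in short steps, Python scripts to look and compute and a tool call to move; the robot and the scene stay as the last step left them, time stands still between calls to the robot, and variables do not carry over. Pictures are saved under pics/ and viewed, at most 10 in all, crops included, and the job is handed in when it is done.

Besides the shell and the picture viewer there is one more tool, called after "Request:" as name(argument=value, ...) on one line, values as JSON. move_arm: Moves the arm, as the interface text tells. Its arguments: {"type":"object","properties":{"rows":{"type":"string"}},"required":["rows"]}

```bash
mkdir -p pics
python3 - <<'E'
from cell import *
import cv2,numpy as np,pickle
s=read_state();print(s)
d={}
for n in("side","top"):
    g=get_image(n);d[n]=g;cv2.imwrite(f"pics/{n}0.png",cv2.cvtColor(g["img"],cv2.COLOR_RGB2BGR))
    print(n,{k:v for k,v in g.items() if k!="img"})
pickle.dump(d,open("d0.pkl","wb"))
E
```

```text
{'clock': 0.0, 'qpos': array([-1.25479717,  0.62931928,  0.03847031,  1.51841361, -0.02699242,
        0.99629546, -0.01997406]), 'qd': array([-9.85456221e-04, -2.15614682e-04, -1.21987555e-04, -1.13275703e-05,
       -2.18252572e-03,  9.67594960e-04, -1.60810521e-03]), 'tau': array([-2.78308435e-04, -5.63414097e+01,  1.22632753e+00, -1.93437964e+01,
        1.11299136e-02,  1.07747558e-02,  2.35491490e-05]), 'eef_pos': array([241.94402019, 602.62579438, 244.39240601]), 'tool_rot': array([-3.13967633e+00,  4.78640603e-05,  2.75979964e+00]), 'force': array([-0.43979973,  0.02974634,  0.75164382]), 'torque': array([0.00091379, 0.03204542, 0.01231084]), 'gripper_force': 0.0, 'width': 85.57815728287422}
side {'vfov': 51.911535987414524, 'cx': 255.97698235167567, 'cy': 193.1314063392371, 'extrinsics': array([[ 9.15844224e-01,  2.89640643e-01, -2.78096486e-01,
         1.78207247e+02],
       [-4.01247213e-01,  6.33999270e-01, -6.61094244e-01,
        -6.67726694e+02],
       [-1.51667925e-02,  7.17044785e-01,  6.96862070e-01,
         8.48754601e+02],
       [ 0.00000000e+00,  0.00000000e+00,  0.00000000e+00,
         1.00000000e+00]])}
top {'vfov': 52.15346800247979, 'cx': 254.72202442104367, 'cy': 192.07628800621615, 'extrinsics': array([[ 2.42831610e-03,  9.92584265e-01, -1.21534276e-01,
         3.57722502e+02],
       [-9.99990295e-01,  2.85705815e-03,  3.35360885e-03,
         7.83607204e+01],
       [ 3.67596987e-03,  1.21524952e-01,  9.92581570e-01,
         1.19522990e+03],
       [ 0.00000000e+00,  0.00000000e+00,  0.00000000e+00,
         1.00000000e+00]])}
```

View pics/top0.png

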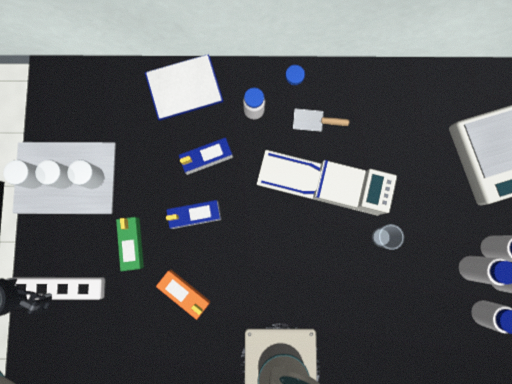

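View pics/side0.png

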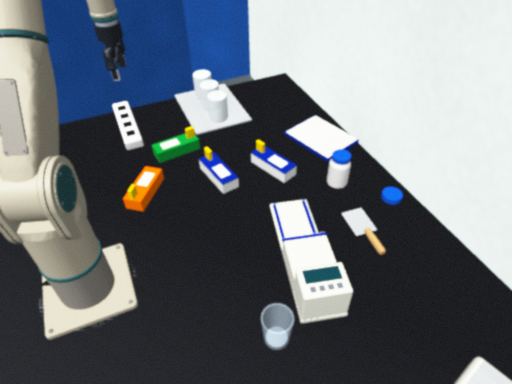

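Top view: cassettes at about (205,155) and (193,214) with tabs at left (+y). The dock apron is near (290,172), the hood's front edge near x=320, and the display at (378,190). The jar is at (254,100), the beaker at (388,237) and the spatula at (320,121).

```bash
cat > h.py <<'E'
import numpy as np,cv2
def f(g): return 192/np.tan(np.radians(g["vfov"]/2))
def proj(g,P,E=None):
    E=g["extrinsics"] if E is None else E
    p=(np.atleast_2d(P)-E[:3,3])@E[:3,:3]
    return np.c_[g["cx"]+f(g)*p[:,0]/-p[:,2], g["cy"]-f(g)*p[:,1]/-p[:,2]]
def unproj(g,uv,z,E=None):
    E=g["extrinsics"] if E is None else E
    uv=np.atleast_2d(uv); d=np.c_[(uv[:,0]-g["cx"])/f(g),-(uv[:,1]-g["cy"])/f(g),-np.ones(len(uv))]@E[:3,:3].T
    return E[:3,3]+d*((z-E[2,3])/d[:,2])[:,None]
E
python3 - <<'E'
import pickle,numpy as np,cv2
from h import *
d=pickle.load(open("d0.pkl","rb"))
for n in d:
    g=d[n];hsv=cv2.cvtColor(g["img"],cv2.COLOR_RGB2HSV)
    print(n,"base",proj(g,[[0,0,0]]))
    for nm,lo,hi,z in(("blue",(110,120,50),(130,255,255),40),("yel",(20,150,120),(32,255,255),62)):
        m=cv2.inRange(hsv,lo,hi); m=cv2.morphologyEx(m,cv2.MORPH_CLOSE,np.ones((3,3)))
        c,_=cv2.findContours(m,cv2.RETR_EXTERNAL,cv2.CHAIN_APPROX_NONE)
        for k in c:
            if cv2.contourArea(k)<15: continue
            h=cv2.convexHull(k)[:,0].astype(np.float32)
            w=unproj(g,h,z)[:,:2].astype(np.float32)
            r=cv2.minAreaRect(w); M=k[:,0].mean(0)
            print(nm,M.round(1),cv2.contourArea(k),"world",unproj(g,M,z)[0,:2].round(0),"rect",np.round(r[0]),np.round(r[1]),round(r[2],1))
g=d["top"]["img"][140:225,245:405];cv2.imwrite("pics/dockc.png",cv2.cvtColor(cv2.resize(g,None,fx=5,fy=5,interpolation=cv2.INTER_CUBIC),cv2.COLOR_RGB2BGR))
E
```

```text
side base [[ 88.20639128 288.14465268]]
blue [297.9 226.1] 84.0 world [553. -65.] rect [567. -43.] [131. 119.] 76.3
blue [391.5 194.8] 357.0 world [857. -71.] rect [857. -71.] [86. 64.] 44.5
blue [218.  166.7] 526.0 world [440. 259.] rect [439. 261.] [ 61. 159.] 10.9
blue [273.1 158.2] 487.5 world [616. 225.] rect [618. 228.] [ 64. 160.] 21.0
blue [325.2 150.8] 214.5 world [789. 188.] rect [773. 214.] [134. 253.] 51.8
blue [ 82.6 118.4] 21.0 world [ 77. 729.] rect [ 77. 735.] [25. 96.] 88.4
blue [ 95.7 105.3] 19.0 world [133. 803.] rect [128. 808.] [36. 92.] 24.2
blue [124.6  61. ] 42.5 world [ 304. 1136.] rect [ 300. 1166.] [248.  60.] 85.0
yel [131.8 191.2] 99.5 world [168. 235.] rect [168. 237.] [70. 26.] 79.6
yel [207.4 152.3] 62.5 world [426. 316.] rect [426. 315.] [69. 23.] 71.7
yel [259.8 145. ] 73.0 world [594. 280.] rect [595. 281.] [65. 26.] 66.3
yel [189.2 131.5] 69.0 world [406. 451.] rect [406. 452.] [64. 29.] 80.9
top base [[279.80880482 363.86062036]]
blue [505.5 320.4] 257.5 world [ 132. -644.] rect [ 130. -639.] [40. 64.] 85.6
blue [502.8 271.7] 376.0 world [ 269. -6
[... 169 characters left out ...]
-22.] [155.  11.] 78.5
blue [322.1 178. ] 30.0 world [ 542. -126.] rect [ 542. -126.] [  5. 113.] 75.8
blue [294.  160.3] 54.0 world [595. -43.] rect [596. -44.] [157.  11.] 73.3
blue [202.5 154.8] 819.0 world [611. 231.] rect [614. 224.] [ 58. 154.] 21.3
blue [253.7  96.6] 297.0 world [793.  78.] rect [793.  79.] [61. 62.] 64.6
blue [294.7  74.3] 316.5 world [865. -48.] rect [865. -48.] [62. 66.] 46.0
blue [185.9  96.6] 133.0 world [793. 285.] rect [823. 293.] [162. 209.] 17.2
yel [196.2 308.8] 45.5 world [166. 238.] rect [166. 238.] [28. 16.] 51.5
yel [124.8 223.1] 26.5 world [405. 448.] rect [406. 448.] [29. 13.] 8.2
yel [185.4 160.6] 16.5 world [589. 278.] rect [590. 279.] [13. 29.] 21.2
```

View pics/dockc.png

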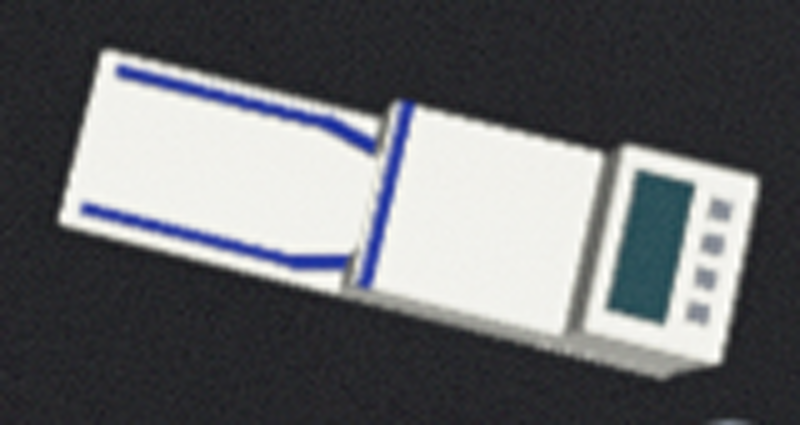

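Crop: the dock's rails start at crop pixels (118,70) and (82,208) and kink at (330,122) and (293,262). Hood-top corners are (395,100), (347,287), (605,152) and (567,333). Display-top corners are (625,145), (760,178), (722,362) and (585,330).

Run:
```python
import pickle,numpy as np
from h import *
from scipy.optimize import least_squares
d=pickle.load(open("d0.pkl","rb"));g=d["top"]
c=np.array
pts=[((395,100),64,0,55),((347,287),64,0,-55),((605,152),64,125,55),((567,333),64,125,-55),
((625,145),105,None,55),((760,178),105,205,55),((722,362),105,205,-55),((585,330),105,None,-55),
((118,70),18,None,None),((82,208),18,None,None),((330,122),18,-35,None),((293,262),18,-35,None),((103,50),10,-175,None),((60,222),10,-175,None)]
W=[unproj(g,c(p[0])/5+c([245,140])-.4,p[1])[0,:2] for p in pts]
def loc(q,w):
    a=q[2];dx=w-q[:2];return c([np.cos(a)*dx[0]+np.sin(a)*dx[1],-np.sin(a)*dx[0]+np.cos(a)*dx[1]])
def res(q):
    r=[]
    for p,w in zip(pts,W):
        l=loc(q,w)
        if p[2] is not None:r.append(l[0]-p[2])
        if p[3] is not None:r.append(l[1]+p[3]) 
    for a,b in((8,9),(10,11),(12,13)): r.append((loc(q,W[a])+loc(q,W[b]))[1]/2)
    return r
# image top = +world x ; dock x ~ -y => dock y ~ +x; sign: pts y tag 55 = image top
def res2(q):
    r=[]
    for p,w in zip(pts,W):
        l=loc(q,w)
        if p[2] is not None:r.append(l[0]-p[2])
        if p[3] is not None:r.append(l[1]-p[3]) 
    for a,b in((8,9),(10,11),(12,13)): r.append((loc(q,W[a])+loc(q,W[b]))[1]/2)
    return r
s=least_squares(res2,[550,-120,-1.8],loss="soft_l1",f_scale=2);print(s.x,s.cost)
for p,w in zip(pts,W):print(p,w.round(0),loc(s.x,w).round(1))
a=s.x[2]
for x in(-88,31):print(s.x[:2]+x*c([np.cos(a),np.sin(a)]))
```

```text
[ 538.19023077 -114.58043987   -1.81616456] 25.57275133616255
((395, 100), 64, 0, 55) [ 593. -127.] [-0.8 56.2]
((347, 287), 64, 0, -55) [482. -98.] [ -3.  -58.3]
((605, 152), 64, 125, 55) [ 562. -250.] [125.5  56.3]
((567, 333), 64, 125, -55) [ 456. -225.] [126.7 -53.1]
((625, 145), 105, None, 55) [ 559. -250.] [125.9  52.9]
((760, 178), 105, 205, 55) [ 540. -325.] [203.7  53.2]
((722, 362), 105, 205, -55) [ 436. -300.] [204.2 -53.8]
((585, 330), 105, None, -55) [ 454. -224.] [126.3 -55.1]
((118, 70), 18, None, None) [621.  33.] [-163.6   44. ]
((82, 208), 18, None, None) [535.  55.] [-164.2  -44.2]
((330, 122), 18, -35, None) [589. -96.] [-30.4  44.4]
((293, 262), 18, -35, None) [503. -72.] [-32.4 -44.9]
((103, 50), 10, -175, None) [635.  42.] [-175.7   55.7]
((60, 222), 10, -175, None) [528.  69.] [-175.2  -54.7]
[559.56662261 -29.21622095]
[ 530.65991091 -144.65192608]
```

```bash
cat > t.py <<'E'
# usage: t.py x0 y0 z0 yaw0deg  x y z yawdeg -> row numbers (tool down)
import sys,numpy as np
a=list(map(float,sys.argv[1:]))
def rel(p,q):
    y=np.radians(p[3]);d=np.array(q[:3])-p[:3]
    X=np.array([np.cos(y),np.sin(y),0]);Y=np.array([np.sin(y),-np.cos(y),0])
    t=(q[3]-p[3]+180)%360-180
    return np.round([d@X/300,d@Y/300,-d[2]/300,0,0,-t/90],4)
for i in range(4,len(a),4): print(rel(a[:4],a[i:i+4]))
E
python3 t.py 242.2 603.2 245.3 158.1  436 258 130 101.7  436 258 26 101.7; python3 -c "
from cell import *;print(read_state()['tool_rot'])"
```

```text
[-1.0286 -0.8267  0.3843  0.      0.      0.6267]
[-1.0286 -0.8267  0.731   0.      0.      0.6267]
[-3.13987917e+00  6.18547739e-05  2.75987525e+00]
```

Request:
move_arm(rows="-0.1 -0.08 0.04 0 0 0.06 -1;-0.2 -0.16 0.08 0 0 0.12 -1;-0.3 -0.24 0.12 0 0 0.2 -1;-0.4 -0.32 0.16 0 0 0.27 -1;-0.5 -0.4 0.2 0 0 0.34 -1;-0.6 -0.48 0.24 0 0 0.41 -1;-0.7 -0.56 0.27 0 0 0.48 -1;-0.78 -0.64 0.3 0 0 0.55 -1;-0.86 -0.7 0.33 0 0 0.6 -1;-0.92 -0.76 0.36 0 0 0.6267 -1;-0.95 -0.8 0.38 0 0 0.6267 -1;-0.95 -0.8267 0.38 0 0 0.6267 -1")

```text
clock: 1.1
eef_pos: [415.2, 263.6, 130.2]
tool_rot: [-3.14, 0.002, 1.771]
force: [-0.0, 0.7, 0.3]
width: 85.3
gripper_force: 0.0
```

```bash
python3 - <<'E'
from cell import *
import pickle
for i in range(4): g=get_image("wrist")
s=read_state();print(s["eef_pos"],s["tool_rot"],s["qpos"],s["force"])
E
python3 t.py 414.1 266.8 131.3 101.7  436 258 130 101.7  436 258 26 101.7
```

```text
[413.7742414  268.2930681  131.62009632] [ 3.14134816e+00 -1.25511903e-03  1.77703023e+00] [-0.78668506  0.59673383  0.22787801  2.06013347 -0.26477392  0.51112179
 -0.15879624] [-0.41093301  0.72116767  0.58309859]
[-0.0435  0.0655  0.0043  0.      0.     -0.    ]
[-0.0435  0.0655  0.351   0.      0.     -0.    ]
```

Request:
move_arm(rows="-0.02 0.03 0.03 0 0 0 -1;-0.0435 0.0655 0.1 0 0 0 -1;-0.0435 0.0655 0.2 0 0 0 -1;-0.0435 0.0655 0.27 0 0 0 -1;-0.0435 0.0655 0.32 0 0 0 -1;-0.0435 0.0655 0.351 0 0 0 -1;-0.0435 0.0655 0.351 0 0 0 -1;-0.0435 0.0655 0.351 0 0 0 1;-0.0435 0.0655 0.351 0 0 0 1;-0.0435 0.0655 0.351 0 0 0 1;-0.0435 0.0655 0.351 0 0 0 1;-0.0435 0.0655 0.351 0 0 0 1")

```text
clock: 2.3
eef_pos: [436.5, 258.9, 27.4]
tool_rot: [3.14, -0.001, 1.776]
force: [-0.5, 0.3, 6.3]
width: 55.2
gripper_force: 64.5
```

Request:
move_arm(rows="0 0 -0.01 0 0 0 1;0 0 -0.03 0 0 0 1;0 0 -0.06 0 0 0 1;0 0 -0.08 0 0 0 1;0 0 -0.1 0 0 0 1;0 0 -0.1 0 0 0 1;0 0 -0.1 0 0 0 1;0 0 -0.1 0 0 0 1;0 0 -0.1 0 0 0 1;0 0 -0.1 0 0 0 1")

```text
clock: 3.13
eef_pos: [435.9, 257.9, 55.7]
tool_rot: [-3.141, 0.0, 1.775]
force: [0.3, -0.1, -4.8]
width: 55.0
gripper_force: 64.8
```

Run:
```python
from cell import *
import cv2
g=get_image("side");get_image("side")
s=read_state();print(s)
im=g["img"][80:280,80:340];cv2.imwrite("pics/lift.png",cv2.cvtColor(cv2.resize(im,None,fx=2.5,fy=2.5),cv2.COLOR_RGB2BGR))
```

```text
{'clock': 3.2333, 'qpos': array([-0.69445772,  0.74403253,  0.15772637,  2.05960371, -0.30657694,
        0.36029794, -0.08542285]), 'qd': array([ 1.26924031e-04, -2.36049357e-03,  1.78061276e-03,  8.19320097e-04,
       -5.07416472e-04, -5.37280891e-04,  9.33998410e-05]), 'tau': array([-1.39107968e-02, -5.23591840e+01,  3.18786286e+00, -8.34168345e+00,
        5.28972829e-03,  6.19026512e-03,  5.15189572e-05]), 'eef_pos': array([435.93836211, 257.9428484 ,  55.69884526]), 'tool_rot': array([-3.14098430e+00,  2.16782213e-04,  1.77527773e+00]), 'force': array([ 0.23950407, -0.14294817, -5.02242694]), 'torque': array([ 0.02357991, -0.00671629,  0.00370023]), 'gripper_force': 64.75451052188873, 'width': 54.83604409413801}
```

View pics/lift.png

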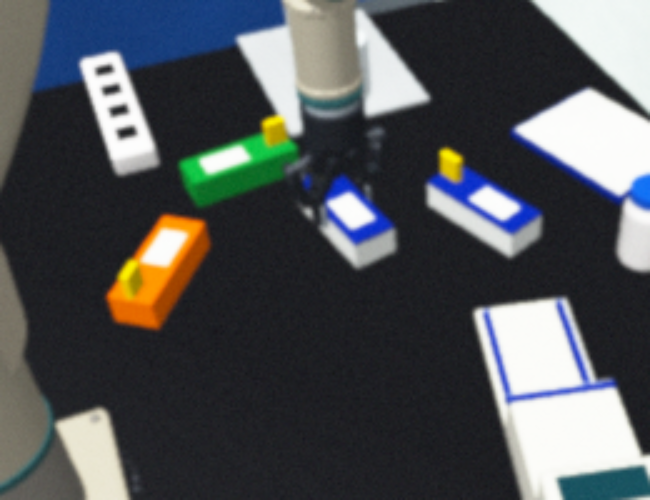

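Crop: the cassette at (350,225) hangs level in the fingers. The load is about 5.3 N, so this is the heavy one, and the other stays where it is.

```bash
python3 t.py 436 258 56 101.7  559.6 -29.2 130 75.94 559.6 -29.2 36.5 75.94
```

```text
[-1.021   0.2093 -0.2467  0.      0.      0.2862]
[-1.021   0.2093  0.065   0.      0.      0.2862]
```

Request:
move_arm(rows="0 0 -0.08 0 0 0 1;-0.05 0.01 -0.16 0 0 0.02 1;-0.14 0.03 -0.22 0 0 0.05 1;-0.25 0.05 -0.2467 0 0 0.08 1;-0.36 0.07 -0.2467 0 0 0.11 1;-0.47 0.1 -0.2467 0 0 0.14 1;-0.58 0.12 -0.2467 0 0 0.17 1;-0.69 0.14 -0.2467 0 0 0.2 1;-0.8 0.16 -0.2467 0 0 0.23 1;-0.9 0.18 -0.2467 0 0 0.26 1;-0.96 0.2 -0.2467 0 0 0.2862 1;-1 0.2093 -0.2467 0 0 0.2862 1")

```text
clock: 4.23
eef_pos: [559.4, -26.3, 129.9]
tool_rot: [3.14, 0.002, 1.321]
force: [0.5, -0.0, -4.7]
width: 54.9
gripper_force: 66.7
```

```bash
python3 - <<'E'
from cell import *
for i in range(4): get_image("top")
s=read_state();print(s["eef_pos"],s["tool_rot"],s["force"],s["width"])
E
python3 t.py 558.3 -23.0 130 75.94 559.6 -29.2 130 75.94 559.6 -29.2 36.5 75.94
```

```text
[557.56766158 -21.43738158 129.50609901] [-3.13922658e+00 -1.01120167e-03  1.32754829e+00] [ 0.13498723  0.88742814 -5.71324852] 54.98995540360285
[-0.019   0.0092 -0.      0.      0.     -0.    ]
[-0.019   0.0092  0.3117  0.      0.     -0.    ]
```

Request:
move_arm(rows="-0.01 0.005 0.03 0 0 0 1;-0.019 0.0092 0.1 0 0 0 1;-0.019 0.0092 0.18 0 0 0 1;-0.019 0.0092 0.25 0 0 0 1;-0.019 0.0092 0.28 0 0 0 1;-0.019 0.0092 0.3 0 0 0 1;-0.019 0.0092 0.308 0 0 0 1;-0.019 0.0092 0.312 0 0 0 1;-0.019 0.0092 0.312 0 0 0 1;-0.019 0.0092 0.312 0 0 0 1")

```text
clock: 5.27
eef_pos: [560.4, -28.6, 37.5]
tool_rot: [3.14, -0.001, 1.327]
force: [-0.9, 1.5, 1.2]
width: 54.9
gripper_force: 67.3
```

Request:
move_arm(rows="0 0 0 0 0 0 -1;0 0 0 0 0 0 -1;0 0 0 0 0 0 -1;0 0 0 0 0 0 -1;0 0 0 0 0 0 -1;0 0 -0.05 0 0 0 -1;0 0 -0.15 0 0 0 -1;0 0 -0.27 0 0 0 -1;0 0 -0.37 0 0 0 -1;0 0 -0.4 0 0 0 -1;0 0 -0.4 0 0 0 -1")

```text
clock: 6.18
eef_pos: [561.8, -29.3, 159.1]
tool_rot: [3.136, -0.001, 1.326]
force: [1.7, -0.2, -0.3]
width: 85.8
gripper_force: 0.0
```

Run:
```python
from cell import *
import cv2,pickle
for i in range(4): s=read_state();g=get_image("wrist")
print(s["eef_pos"],s["tool_rot"],s["force"],s["width"]);print(g["T_tool_cam"])
pickle.dump((s,g),open("w.pkl","wb"))
cv2.imwrite("pics/w1.png",cv2.cvtColor(g["img"],cv2.COLOR_RGB2BGR))
```

```text
[558.83993437 -28.79477436 155.11723006] [-3.13920622e+00  2.61430170e-04  1.32597759e+00] [-0.12615758 -0.0119246  -0.10087122] 86.20484713568507
[[-2.15968748e-04  9.51189266e-01  3.08608057e-01  7.89058357e+01]
 [ 9.99999963e-01  1.54382908e-04  2.23977868e-04  1.19049242e+00]
 [ 1.65401535e-04  3.08608094e-01 -9.51189265e-01 -1.29091950e+02]
 [ 0.00000000e+00  0.00000000e+00  0.00000000e+00  1.00000000e+00]]
```

View pics/w1.png

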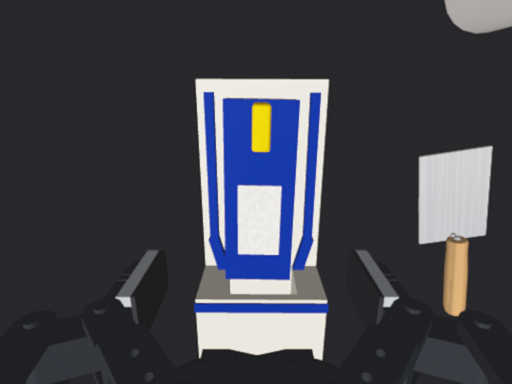

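Wrist view: the cassette lies straight between the rails, lid corners at (223,99), (299,99), (292,277) and (226,278), tab at (262,128).

```bash
python3 - <<'E'
import pickle
from h import *
from scipy.spatial.transform import Rotation as R
s,g=pickle.load(open("w.pkl","rb"))
T=np.eye(4);T[:3,:3]=R.from_euler("xyz",s["tool_rot"]).as_matrix();T[:3,3]=s["eef_pos"]
E=T@g["T_tool_cam"]
a=-1.81616;M=np.array([[np.cos(a),np.sin(a)],[-np.sin(a),np.cos(a)]])
def L(uv,z): return ((unproj(g,uv,z,E)[:,:2]-[538.2,-114.6])@M.T).round(1)
print("lid",L([(223,99),(299,99),(292,277),(226,278)],50).tolist())
print("hoodfront",L([(195,302),(327,303)],64).tolist(),"chan",L([(196,80),(328,79)],10).tolist())
print("tabtop",L([(253,103),(271,103),(270,151),(252,151)],86).tolist())
print("tab",[538.2,-114.6]+np.array([-146,0])@M)
E
for x in 200 180; do :; done
python3 t.py 559.6 -29.2 156.4 75.94 573.7 27.1 156 75.94 573.7 27.1 77 75.94 544.8 -88.4 77 75.94
```

```text
lid [[-161.7, -24.3], [-161.7, 30.4], [-13.8, 30.6], [-12.7, -26.7]]
hoodfront [[1.4, -51.8], [2.1, 59.0]] chan [[-175.8, -50.5], [-176.6, 58.8]]
tabtop [[-160.2, -2.2], [-160.2, 8.8], [-130.6, 8.6], [-130.6, -3.0]]
tab [573.66473177  27.02716124]
[ 0.1935  0.      0.0013  0.      0.     -0.    ]
[ 0.1935  0.      0.2647  0.      0.     -0.    ]
[-2.034e-01  1.000e-04  2.647e-01  0.000e+00  0.000e+00 -0.000e+00]
```

Request:
move_arm(rows="0.07 0 0 0 0 0 -1;0.15 0 0 0 0 0 -1;0.1935 0 0 0 0 0 -1;0.1935 0 0.07 0 0 0 -1;0.1935 0 0.17 0 0 0 -1;0.1935 0 0.24 0 0 0 -1;0.1935 0 0.288 0 0 0 -1;0.1935 0 0.288 0 0 0 -1")

```text
clock: 7.05
eef_pos: [570.7, 27.1, 65.9]
tool_rot: [-3.134, 0.003, 1.326]
force: [0.1, -1.3, 0.2]
width: 85.8
gripper_force: 0.0
```

Request:
move_arm(rows="0 0 0 0 0 0 -1;0 0 0 0 0 0 1;0 0 0 0 0 0 1;0 0 0 0 0 0 1;0 0 0 0 0 0 1;0 0 0 0 0 0 1;0 0 0 0 0 0 1;0 0 0 0 0 0 1")

```text
clock: 7.72
eef_pos: [574.4, 27.3, 70.6]
tool_rot: [3.141, -0.001, 1.325]
force: [-0.4, 0.2, 3.8]
width: 11.3
gripper_force: 59.3
```

Run:
```python
from cell import *
import cv2,pickle
s=read_state();g=get_image("side")
print(s["eef_pos"],s["tool_rot"],s["force"],s["torque"],s["width"],s["gripper_force"])
im=g["img"][120:330,200:400];cv2.imwrite("pics/s2.png",cv2.cvtColor(cv2.resize(im,None,fx=2.8,fy=2.8),cv2.COLOR_RGB2BGR))
```

```text
[574.42109972  27.25695122  70.61050812] [ 3.14050688e+00 -5.26391283e-04  1.32543936e+00] [-0.39557119  0.2129454   3.77265955] [ 0.06993184  0.07434493 -0.0247572 ] 11.30040477513424 59.31431472301483
```

View pics/s2.png

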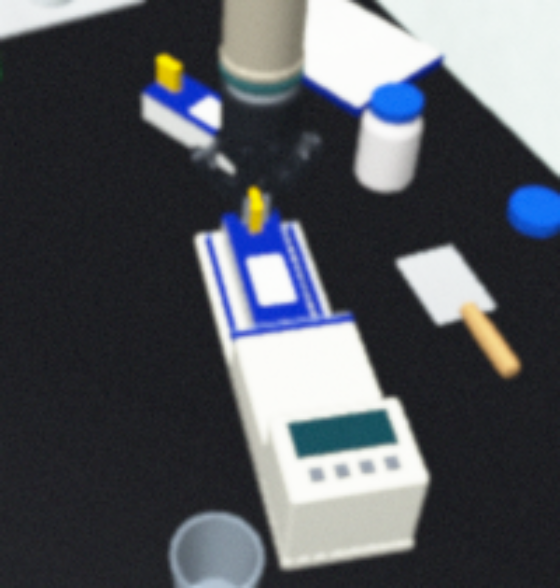

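Crop: the fingers hold the tab at (255,210), with the cassette straight in the channel before the hood.

Request:
move_arm(rows="-0.02 0 0 0 0 0 1;-0.05 0 0 0 0 0 1;-0.09 0 0 0 0 0 1;-0.13 0 0 0 0 0 1;-0.17 0 0 0 0 0 1;-0.21 0 0 0 0 0 1;-0.25 0 0 0 0 0 1;-0.29 0 0 0 0 0 1;-0.32 0 0 0 0 0 1;-0.34 0 0 0 0 0 1;-0.36 0 0 0 0 0 1;-0.36 0 0 0 0 0 1")

```text
clock: 8.77
eef_pos: [548.5, -77.0, 70.6]
tool_rot: [3.14, -0.002, 1.326]
force: [-0.7, 3.0, 6.6]
width: 11.1
gripper_force: 59.6
```

Request:
move_arm(rows="-0.003 0 0 0 0 0 1;-0.006 0 0 0 0 0 1;-0.01 0 0 0 0 0 1;-0.013 0 0 0 0 0 1;-0.016 0 0 0 0 0 1;-0.02 0 0 0 0 0 1;-0.02 0 0 0 0 0 1")

```text
clock: 9.35
eef_pos: [547.5, -80.5, 70.6]
tool_rot: [3.141, -0.003, 1.328]
force: [2.0, 7.4, 6.5]
width: 11.2
gripper_force: 59.7
```

Request:
move_arm(rows="-0.005 0 -0.003 0 0 0 1;-0.01 0 -0.006 0 0 0 1;-0.013 0 -0.006 0 0 0 1;-0.016 0 -0.006 0 0 0 1;-0.02 0 -0.006 0 0 0 1;-0.02 0 -0.006 0 0 0 1")

```text
clock: 9.85
eef_pos: [545.4, -85.6, 71.4]
tool_rot: [-3.14, -0.004, 1.328]
force: [3.7, 9.7, -0.5]
width: 10.9
gripper_force: 58.8
```

Request:
move_arm(rows="-0.005 0 0 0 0 0 1;-0.01 0 0 0 0 0 1;-0.015 0 0 0 0 0 1;-0.02 0 0 0 0 0 1;-0.02 0 0 0 0 0 1;-0.02 0 0 0 0 0 1")

```text
clock: 10.35
eef_pos: [545.3, -85.7, 71.9]
tool_rot: [-3.14, -0.011, 1.331]
force: [4.9, 20.3, 3.4]
width: 11.0
gripper_force: 59.6
```

Request:
move_arm(rows="0.005 0 0 0 0 0 1;0.01 0 0 0 0 0 1;0.01 0 0 0 0 0 1;0.01 0 0 0 0 0 -1;0.01 0 0 0 0 0 -1;0.01 0 0 0 0 0 -1;0.01 0 0 0 0 0 -1;0.01 0 0 0 0 0 -1;0.01 0 -0.08 0 0 0 -1;0.05 0 -0.18 0 0 0 -1;0.15 0 -0.28 0 0 0 -1;0.2 0 -0.3 0 0 0 -1")

```text
clock: 11.35
eef_pos: [560.8, -35.6, 165.9]
tool_rot: [3.135, -0.002, 1.325]
force: [1.5, 1.1, -1.2]
width: 85.5
gripper_force: 0.0
```

Run:
```python
from cell import *
import cv2,pickle
for i in range(4): s=read_state();g=get_image("wrist")
print(s["eef_pos"],s["tool_rot"],s["force"],s["width"])
pickle.dump((s,g),open("w2.pkl","wb"))
cv2.imwrite("pics/w2.png",cv2.cvtColor(g["img"],cv2.COLOR_RGB2BGR))
```

```text
[558.4745112  -35.6957895  162.48471605] [ 3.14005811e+00 -6.10167207e-04  1.32838965e+00] [ 0.17453245 -0.88154467  0.19022002] 85.5030973314315
```

View pics/w2.png

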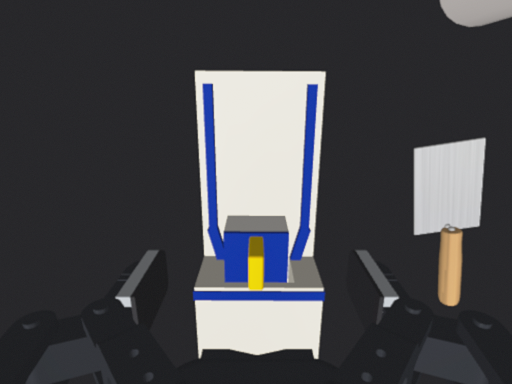

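Wrist view: the cassette is in the tunnel. Its rear lid edge is at row 231 (columns 224–288), the tab at (256,262), the hood's front edge at row 291 and the channel start at row 71.

Run:
```python
import pickle
from h import *
from scipy.spatial.transform import Rotation as R
s,g=pickle.load(open("w2.pkl","rb"))
T=np.eye(4);T[:3,:3]=R.from_euler("xyz",s["tool_rot"]).as_matrix();T[:3,3]=s["eef_pos"]
E=T@g["T_tool_cam"]
a=-1.81616;M=np.array([[np.cos(a),np.sin(a)],[-np.sin(a),np.cos(a)]])
im=cv2.cvtColor(g["img"],cv2.COLOR_RGB2HSV)
for c in (235,275): print([tuple(im[r,c].tolist()) for r in (214,216,218,228,230,231,232,234)])
print([(r,im[r,256].tolist()) for r in (234,236,238,240,256,258,260,262,284,288,290)],[(r,im[r,215].tolist()) for r in range(284,302,2)])
def L(uv,z): return ((unproj(g,uv,z,E)[:,:2]-[538.2,-114.6])@M.T).round(1).tolist()
print("lid",L([(224,231.5),(288,231.5)],50),"lidbottomrear",L([(225,217),(287,217)],10.))
print("hood",L([(195,291),(325,291)],64),"chan",L([(196,71.5),(325,71.5)],10))
print("tabtop",L([(249,237),(264,237),(264,289),(249,289)],86))
```

```text
[(22, 12, 231), (20, 12, 128), (18, 10, 123), (20, 12, 124), (128, 9, 112), (116, 82, 93), (114, 203, 103), (113, 219, 168)]
[(25, 12, 235), (25, 12, 131), (18, 10, 123), (18, 10, 124), (150, 2, 115), (118, 43, 100), (115, 175, 93), (113, 222, 168)]
[(234, [113, 225, 168]), (236, [126, 59, 112]), (238, [25, 243, 124]), (240, [25, 234, 123]), (256, [25, 240, 173]), (258, [27, 244, 232]), (260, [27, 244, 239]), (262, [27, 244, 239]), (284, [27, 244, 238]), (288, [27, 251, 239]), (290, [23, 102, 209])] [(284, [23, 20, 117]), (286, [24, 21, 122]), (288, [23, 13, 237]), (290, [21, 23, 211]), (292, [113, 230, 153]), (294, [113, 222, 168]), (296, [113, 220, 168]), (298, [113, 229, 166]), (300, [117, 68, 188])]
lid [[-46.8, -26.0], [-46.9, 28.4]] lidbottomrear [[-43.5, -29.1], [-43.7, 31.4]]
hood [[2.4, -50.9], [2.2, 60.4]] chan [[-176.0, -49.7], [-176.3, 59.2]]
tabtop [[-59.4, -3.9], [-59.4, 7.0], [-15.2, 7.5], [-15.2, -4.1]]
```

The cassette is home to within about 2 mm. I'll give it one light confirming push from behind the tab with closed fingers.

Request:
move_arm(rows="0 0 0 0 0 0 1;0 0 0 0 0 0 1;0 0 0 0 0 0 1;0 0 0 0 0 0 1;0 0 0 0 0 0 1;0 0 0.1 0 0 0 1;0 0 0.2 0 0 0 1;0 0 0.26 0 0 0 1;0 0 0.285 0 0 0 1;0 0 0.285 0 0 0 1;-0.03 0 0.285 0 0 0 1;-0.05 0 0.285 0 0 0 1")

```text
clock: 12.55
eef_pos: [555.0, -52.6, 77.5]
tool_rot: [3.139, 0.0, 1.326]
force: [-0.3, -0.6, -0.1]
width: -0.3
gripper_force: 0.0
```

Request:
move_arm(rows="-0.01 0 0 0 0 0 1;-0.02 0 0 0 0 0 1;-0.03 0 0 0 0 0 1;-0.035 0 0 0 0 0 1;-0.04 0 0 0 0 0 1;-0.04 0 0 0 0 0 1")

```text
clock: 13.05
eef_pos: [552.2, -61.4, 76.9]
tool_rot: [3.141, -0.002, 1.327]
force: [0.5, 4.6, 3.8]
width: 0.2
gripper_force: 2.2
```

Contact made at 4.6 N; pushing on to the stop.

Request:
move_arm(rows="-0.004 0 0 0 0 0 1;-0.008 0 0 0 0 0 1;-0.012 0 0 0 0 0 1;-0.016 0 0 0 0 0 1;-0.016 0 0 0 0 0 1")

```text
clock: 13.47
eef_pos: [552.2, -61.7, 76.9]
tool_rot: [3.141, -0.007, 1.33]
force: [3.4, 12.8, 5.1]
width: -0.3
gripper_force: 6.7
```

Request:
move_arm(rows="0.02 0 0 0 0 0 1;0.06 0 0 0 0 0 1;0.1 0 0 0 0 0 1;0.12 0 -0.05 0 0 0 1;0.12 0 -0.15 0 0 0 1;0.12 0 -0.25 0 0 0 1;0.12 0 -0.3 0 0 0 1;0.12 0 -0.3 0 0 0 1;0.12 0 -0.3 0 0 0 1")

```text
clock: 14.22
eef_pos: [559.3, -32.2, 166.7]
tool_rot: [3.14, -0.0, 1.326]
force: [0.6, 0.6, 0.3]
width: 0.1
gripper_force: 0.0
```

Run:
```python
from cell import *
import cv2
g=get_image("side");print(read_state()["force"])
im=g["img"][120:330,200:400];cv2.imwrite("pics/s3.png",cv2.cvtColor(cv2.resize(im,None,fx=2.8,fy=2.8),cv2.COLOR_RGB2BGR))
```

```text
[ 0.15372581  0.12227242 -1.12808326]
```

View pics/s3.png

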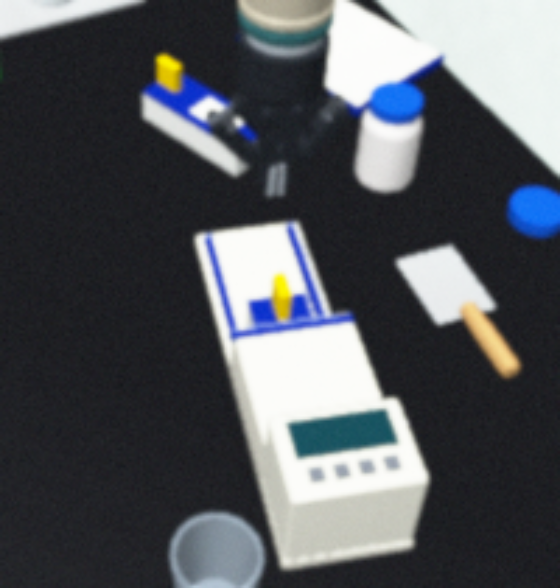

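The cassette is home with its tab just outside the hood at (282,298). The light one lies untouched at (195,115), and the bystanders are in place.

```bash
python3 -c "
from cell import *;print(finish_job())"
```

```text
the job is handed in; nothing more can be done
None
```

I put the heavy cassette (about 5.3 N when lifted) on the channel, released it, slid it under the hood until it stopped, and handed the job in; I did not touch the light one or the bystanders, and no verdict came back.

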